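# Pull out the grinder tray and level it with its foot

## Robot

A 7-joint arm with a two-finger parallel gripper is mounted at the origin on a cart in front of the work surface, level with it; the furniture and walls round the work are solid. World frame = base frame: x ahead of the robot, y to its left, z up, the work surface at z = 0. Lengths are in m, angles in rad, forces in N, time in s.
With the tool pointing down it reaches from about 0.4 to 0.75 m from the base axis. Payload 19.5 kg.
Tool frame: the origin (TCP) lies midway between the tips of the shut fingers; the grasp point (between the pads) lies 19 mm behind it; z points along the fingers, y is the line along which they close (so a half turn about z gives the same grasp; the last joint's range is limited). The gripper opens to 85 mm and grips with 20 to 120 N. Pads are 22 mm wide; open, the fingers measure 114 mm over their backs; the gripper's body (76 mm by 85 mm) begins 54 mm behind the grasp point. The pads swing forward as they close: fully open they stand 13 mm farther back than shut.
Start: joints at [1.282, 0.707, -0.028, 1.485, 0.022, 0.951, -0.075], TCP at [0.14, -0.558, 0.231] pointing down, gripper open.
Joint ranges: [-2.71, 2.71], [-0.32, 2.16], [-1.57, 1.52], [0, 2.45], [-1.46, 4.6], [0, 2.02], [-2.83, 2.83]. Speed limits (rad/s): [1.89, 1.89, 2.57, 2.57, 3.01, 3.01, 3.01].

## Interface

Orientations are given as a unit quaternion [x, y, z, w].
In Python, from station import ctrl, imaging gives the robot as it stands.
- The arm moves only by the tool play_rows, never from a script. Its argument "steps" is a list of rows, each a list of 2 entries, a list of its own where there are three numbers: the shift along the tool's x, y, z normalised to -1 to 1, where 1 is 0.1 m, then the turn, a rotation vector about the tool's x, y, z normalised to -1 to 1, where 1 is pi/2 rad. A call has 1 to 12 rows; each row is the pose to reach, as a shift and turn from the pose commanded when the call began, along the tool's axes at that moment; what a row does not reach only later rows make up. A row lasts 1/8 s, in which the tool goes at most 62.5 mm and 10.7 degrees, less where a joint would pass 70% of its speed; a pose out of reach is approached as far as the arm can. A call with a number of a shift or a turn outside -1 to 1 is refused whole. A call with a gripper value outside its range is refused whole. "grip" is the closure, from -1 (fully open) to 1 (shut), set as the call begins (left out, the last holds). The fingers move at their own pace and stop on an object; "squeeze" is the grip in N (left out, the last holds). Time passes only in rows, so rows that repeat a pose let the fingers close. It gives the time, the measured TCP pose, the force, the opening and the grip force at its end, in the units of the state.
- ctrl.read_state(): the state, without advancing time (a new reading comes with each control period).
- imaging.capture(name): name is "scene" or "top" or "wrist"; returns the picture (480x640x3 uint8, red, green, blue); there is no depth.
- imaging.camera_model(name): a dict with "fx", "fy", "cx", "cy" (pixels), "rvec" (rotation vector, rad) and "tvec" (3), from world to camera coordinates, as OpenCV has them; the wrist camera has in their place "T_tool_cam" (4x4, takes a point from camera to tool coordinates, whose origin is the TCP and whose axes are the flange's). Camera axes: x right, y down, z forward; pixel columns grow to the right and rows downward; lengths in m; the calibration is good to about 2 mm. A picture is of the moment at which its call begins: read the wrist's pose just before it. camera_model takes no time and is no camera call.
- ctrl.finish_job(): hands the job in; it is judged then, once.
The state is a dict: "time": time; "qpos": joint angles; "joint_velocities": joint speeds; "joint_torque": joint torques, N m; "position": TCP position; "orientation": TCP orientation; "force": force on the tool from outside, world axes, zero at the start; "torque": the same for the moment, N m; "opening": opening from 0.0 (shut) to 1.0 (fully open); "gripper_force": force on a finger pad.
Only numpy, scipy, OpenCV 4.12 (cv2) and the standard library are available. Lean on these libraries where they do the work, as an engineer would, in place of code of your own. Each camera call takes 0.05 s, during which the arm holds its last target. There are 200 camera calls.

## Task

Pull the coffee grinder's tray out by its bar handle to its stop. Then press the red winged knob down so that the foot below it stands firmly on its pad, and turn it until, with the foot so pressed, the bubble of the tray's spirit level lies between the two black lines; finish like that, still pressing the knob down, with the tray fully out and the bubble centred. Leave the red-capped spice jar, the tea glass and the mug alone.

Things in the scene. Friction and masses are not known exactly. Their poses are not given: they have to be found in the camera images.
- base: Fixed low runner base on the worktop: dark plate with two aluminium rails, 180 x 250 x 22 mm. Origin on the worktop, 10 mm behind the centre of its underside; x points away from the robot along the runners (the tray comes out along -x), y to the left, z up. The other entries give positions in this frame ('base x, y').
- tray (a joint): How far the tray is pulled out, 0 (in) to 0.06 m (at its stop). Moves with about 2.5 N of friction plus damping of 12 N per m/s.
- deck_front (a point): Middle of the upper front edge of the light wooden tilting deck on the tray (256 x 240 x 12 mm; level: upper face 38 mm above the worktop); base x = -173 mm with the tray in. Hinged at its rear, 265 mm behind the knob; a spring holds its front up, 9 mm at the knob. A grey coffee grinder (132 mm diameter, 200 mm tall) is fixed on it at base x = +5, y = -10 mm with the tray in.
- handle (a point): Middle of the steel bar handle at the deck's front. Bar 12 mm thick, 100 mm long along the base's y, centreline 39 mm in front of the deck's front face and level with its upper face; base x = -212, y = +40 mm with the tray in. Best pinched from above, one finger each side. Wall cabinets hang 0.46 m above the worktop just behind it.
- knob: Levelling knob, on a metal tongue at the deck's front right (base x = -190, y = -85 mm with the tray in): black flange 44 mm diameter, 1 to 7 mm above the origin; red wing 14 mm thick, 40 mm long, 7 to 33 mm above it. Origin on its axis 1 mm above the deck; the wing lies along its own y, at the start within 0.3 rad of the base's y. It turns 1.6 rad either way from there, friction 0.05 N m.
- foot: Steel foot under the knob, disc 22 mm diameter. Origin at the centre of its underside, 6 mm above the worktop with deck level and knob neutral. Turning the knob clockwise (from above) screws it down, 3.8 mm per rad, which raises the deck's front when the foot stands on its pad. About 6 N down on the knob begins to lower the deck, 7 N makes it level, more presses the foot on its pad.
- bubble (a joint): Bubble of the spirit level, m from the vial's middle: 0 when the deck is level, positive towards the deck's front (front too high, turn the knob anticlockwise), negative towards the rear; at most +-0.05. Moves 1.42 m per rad of tilt, 20.4 mm per rad of the knob while the foot stands on its pad.
- vial_mid (a point): Middle of the spirit level's green vial (124 mm long, 17 mm diameter, lying fore and aft on a white block 130 x 34 mm at the deck's left side, base x = -102, y = +90 mm with the tray in). The pale yellow bubble is 22 mm long; two black lines round the vial stand 16 mm to each side of the middle.
- pad_thin: Black rubber pad, 38 mm diameter, 3 mm thick, fixed on the worktop at one side in front of the tray (base x = -250, y = +85 or -85 mm). Origin at the centre of its underside. If it is the one at y = -85 mm the foot stands on it.
- pad_thick: Cork pad, 38 mm diameter, 9 mm thick, fixed at the other side. Origin at the centre of its underside. If it is the one at y = -85 mm the foot stands on it.
- spice_jar: Loose red-capped spice jar, 45 mm diameter, 106 mm tall, standing to the left of the tray; to be left alone. Origin at the centre of its underside, z up.
- tea_glass: Loose small waisted tea glass, 63 mm diameter, 87 mm tall, standing in front of the tray on the left; to be left alone. Origin at the centre of its underside, z up.
- mug: Loose white mug, 82 x 112 mm with its handle, 94 mm tall, standing to the left of the tray; to be left alone. Origin at the centre of its underside, z up.

How it is judged:
By the outcome, as a careful person would: the job done as asked, in the order asked, and still so for the second after the job is handed in, while the arm keeps its last pose, push and grip.
It also fails if it takes over 58 s, if anything falls off the work surface, if the arm or the gripper's body presses on something with over 40 N, if the wrist force passes 120 N, or if a joint passes its speed limit or range.

## Working session

There is one attempt and no reset: what is moved stays moved. The work goes in short steps, Python scripts to look and compute and a tool call to move; the robot and the scene stay as the last step left them, time stands still between calls to the robot, and variables do not carry over. Pictures are saved under pics/ and viewed, at most 10 in all, crops included, and the job is handed in when it is done.

Besides the shell and the picture viewer there is one more tool, called after ">>>" in YAML: its name, and indented under it one key for each argument. play_rows: Moves the arm, as the interface text tells. Scaled input: -1 to 1 covers 0.1 m each way for a shift and pi/2 rad each way for a turn. Its arguments: {"type":"object","properties":{"steps":{"type":"array"},"grip":{"type":"number"},"squeeze":{"type":"number"}},"required":["steps"]}

```bash
mkdir -p pics; cat > h.py <<'E'
import numpy as np, cv2
from scipy.spatial.transform import Rotation as R
from station import ctrl, imaging
def snap(n,f=None):
    s=ctrl.read_state(); im=imaging.capture(n)
    if f: cv2.imwrite('pics/'+f,im[:,:,::-1])
    return im,s
def cam(n,s=None):
    m=imaging.camera_model(n); K=np.array([[m['fx'],0,m['cx']],[0,m['fy'],m['cy']],[0,0,1]])
    if 'rvec' in m:
        Rc=R.from_rotvec(np.ravel(m['rvec'])).as_matrix(); t=np.ravel(m['tvec'])
    else:
        T=np.eye(4);T[:3,:3]=R.from_quat(s['orientation']).as_matrix();T[:3,3]=s['position']
        W=np.linalg.inv(T@np.array(m['T_tool_cam']));Rc=W[:3,:3];t=W[:3,3]
    return K,Rc,t
def ray(n,uv,z,s=None):
    K,Rc,t=cam(n,s); o=-Rc.T@t; d=Rc.T@np.linalg.inv(K)@np.array([uv[0],uv[1],1.])
    return o+d*(z-o[2])/d[2]
def proj(n,p,s=None):
    K,Rc,t=cam(n,s); c=K@(Rc@np.array(p)+t); return c[:2]/c[2]
E
python3 - <<'E'
from h import *
for n in('scene','top'):
    im,s=snap(n,n+'0.png'); K,Rc,t=cam(n); print(n,-Rc.T@t,Rc[2])
print(s)
E
```

```text
scene [ 0.26218048 -0.54086281  0.68867414] [ 0.34434703  0.5839469  -0.73514022]
top [ 0.38250081 -0.03907065  0.91935789] [ 0.16320046 -0.01065889 -0.98653535]
{'time': 0.05, 'qpos': array([ 1.28232904,  0.70708831, -0.0276315 ,  1.48497607,  0.02199821,
        0.95091591, -0.07549167]), 'joint_velocities': array([ 8.83365934e-05, -7.15180861e-04,  6.04969464e-04, -3.91772779e-04,
       -2.82527854e-04,  8.43885395e-04,  8.29587645e-04]), 'joint_torque': array([ 3.41469240e-03, -8.85265303e+01,  1.23879343e+00, -2.36752743e+01,
        1.70935434e-02,  4.94329157e-03,  4.38808934e-05]), 'position': array([ 0.14039868, -0.55732888,  0.23084117]), 'orientation': array([ 9.92396635e-01,  1.23079747e-01, -7.87927853e-05, -5.36930306e-04]), 'force': array([-0.69035356,  0.79501579, -0.65745711]), 'torque': array([0.02343105, 0.00332214, 0.0237611 ]), 'gripper_force': 0.0, 'opening': 1.001816266523438}
```

View pics/top0.png

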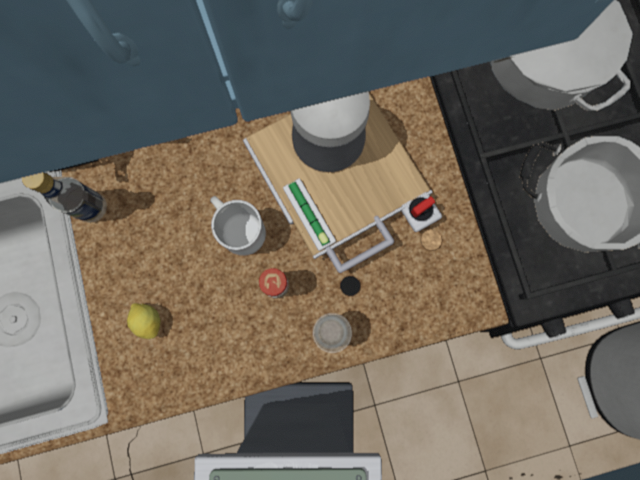

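View pics/scene0.png

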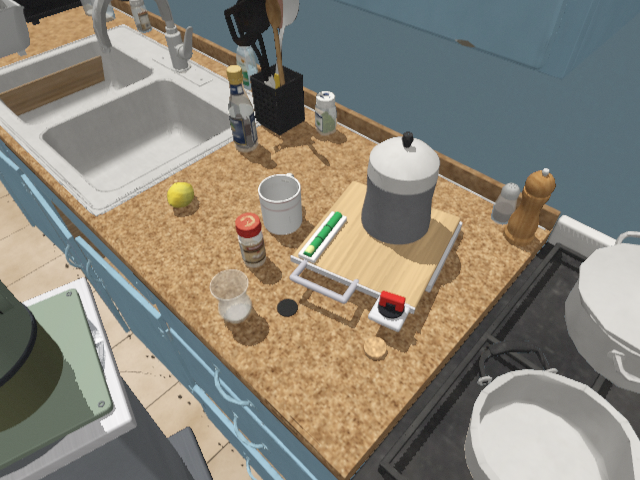

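The top view shows the cork pad at about (431,240), on the knob's side, and the black pad at (350,286). The bar handle runs from (337,268) to (388,243), the red wing is at (423,207), and the tea glass is at (332,332). The foot will stand on cork, so I expect roughly 0.8 rad anticlockwise.

```bash
python3 - <<'E'
from h import *
im={n:cv2.imread(f'pics/{n}0.png') for n in('top','scene')}
def blob(n,mask,c,r):
    m=np.zeros_like(mask);x,y=c;m[y-r:y+r,x-r:x+r]=mask[y-r:y+r,x-r:x+r]
    k,l,st,ce=cv2.connectedComponentsWithStats(m); 
    if k<2: return None
    i=1+np.argmax(st[1:,4]); pts=np.argwhere(l==i)[:,::-1].astype(np.float32)
    return ce[i],st[i,4],cv2.minAreaRect(pts),pts
T=im['top'];S=im['scene']
for n,I,cb,cc,cr in(('top',T,(350,286),(431,240),(423,207)),('scene',S,(287,308),(375,348),(391,299))):
    h=cv2.cvtColor(I,cv2.COLOR_BGR2HSV).astype(int)
    bl=(h[...,2]<50).astype(np.uint8); b=blob(n,bl,cb,16)
    red=(((h[...,0]<8)|(h[...,0]>172))&(h[...,1]>170)&(h[...,2]>100)).astype(np.uint8); r=blob(n,red,cr,22)
    print(n,'cork px',I[cc[1],cc[0]],h[cc[1],cc[0]])
    ck=((h[...,2]>180)&(h[...,1]>60)&(h[...,1]<150)).astype(np.uint8); c=blob(n,ck,cc,15)
    pb=ray(n,b[2][0],.003); pc=ray(n,c[2][0],.009)
    print('black',b[:3],pb,'\ncork',c[:3],pc)
    d=pb-pc; print('dist',np.hypot(*d[:2]),'yaw of base y',np.arctan2(d[1],d[0]))
    print('red',r[:3],ray(n,r[2][0],.075))
    # wing direction from box
    bx=cv2.boxPoints(r[2]); e=sorted([(np.linalg.norm(bx[i]-bx[i-1]),i) for i in range(4)])[-1][1]
    a,bb=ray(n,bx[e],.078),ray(n,bx[e-1],.078); v=a-bb; print('wing dir',np.arctan2(v[1],v[0]),np.hypot(*v[:2]))
    yaw=np.arctan2(d[1],d[0])-np.pi/2
    M=np.array([[np.cos(yaw),-np.sin(yaw)],[np.sin(yaw),np.cos(yaw)]])
    o=(pb+pc)[:2]/2-M@[-.25,0]; print('base',o,yaw)
    for nm,p,z in(('handle',[-.212,.04],.048),('h+',[-.212,.09],.048),('h-',[-.212,-.01],.048),('knob',[-.19,-.085],.082),('vial',[-.102,.09],.07)):
        w=o+M@p; uv=proj(n,[*w,z]); print(nm,w,uv); cv2.circle(I,tuple(int(round(q)) for q in uv),2,(255,0,255),-1)
cv2.imwrite('pics/ov.png',np.vstack([cv2.resize(T[150:350,200:500],(600,400))[:300],cv2.resize(S[200:380,230:480],(600,432))[:300]]))
E
```

```text
top cork px [103 139 168] [ 17  99 168]
black (array([349.95289855, 285.45652174]), np.int32(276), ((350.0, 285.5), (17.0, 18.0), 90.0)) [ 0.44054891 -0.11115455  0.003     ] 
cork (array([427.66666667, 238.5       ]), np.int32(12), ((427.5, 238.5), (3.0, 3.0), 90.0)) [ 0.52525588 -0.25260232  0.009     ]
dist 0.1648718903538602 yaw of base y 2.110374893238969
red (array([422.91666667, 205.609375  ]), np.int32(192), ((422.9999694824219, 205.50001525878906), (8.486077308654785, 24.295757293701172), 54.46232223510742)) [ 0.5717854  -0.23154237  0.075     ]
wing dir 2.1887736737402865 0.042308407304328145
base [ 0.69738372 -0.05343482] 0.5395785664440726
handle [ 0.49495258 -0.12803799] [361.40789495 252.27364744]
h+ [ 0.46926385 -0.08514173] [336.71988739 267.08851187]
h- [ 0.5206413  -0.17093426] [385.83607117 237.61470351]
knob [ 0.57804874 -0.22397562] [419.31354537 200.96847392]
vial [ 0.56363564 -0.02862654] [303.84972897 210.63768345]
scene cork px [134 180 219] [ 16  99 219]
black (array([295. , 311.5]), np.int32(2), ((295.0, 311.5), (1.0, 0.0), -90.0)) [ 0.44803571 -0.1241651   0.003     ] 
cork (array([373.96188748, 345.88747731]), np.int32(551), ((374.5, 347.5), (29.0, 29.0), 90.0)) [ 0.52260607 -0.25770392  0.009     ]
dist 0.152948858134142 yaw of base y 2.0800787898784336
red (array([392.18032787, 300.35737705]), np.int32(305), ((392.0, 301.0), (24.66576385498047, 14.546475410461426), 18.434947967529297)) [ 0.56937561 -0.23297229  0.075     ]
wing dir -0.9619854952485088 0.03915567220619124
base [ 0.70359453 -0.06904679] 0.5092824630835371
handle [ 0.49899645 -0.1374838 ] [323.30703301 288.95205543]
h+ [ 0.4746189  -0.09382907] [298.27953156 277.77297983]
h- [ 0.52337399 -0.18113853] [349.44457456 300.62695447]
knob [ 0.57914839 -0.2358945 ] [398.470498   297.04107461]
vial [ 0.5706593  -0.04019847] [328.60380438 228.84681971]
```

View pics/ov.png

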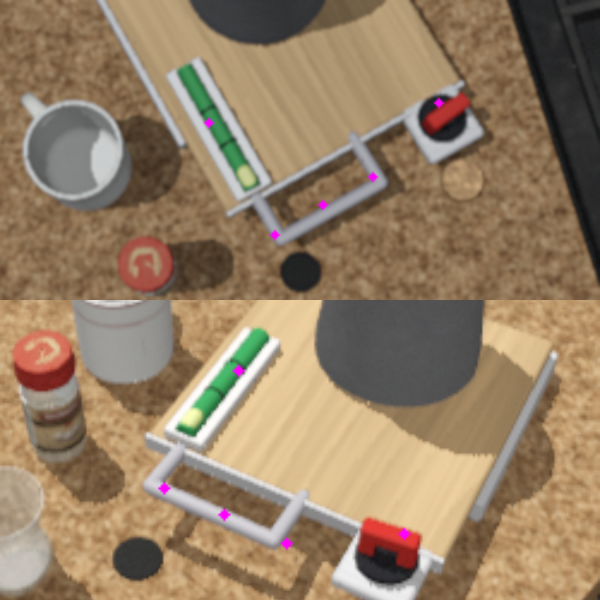

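The overlay from both cameras agrees to about 5 mm. The handle is at about (0.495, -0.131), the base yaw is 0.51, and the wing direction is about 2.18. I'm now moving over the handle at height.

>>> play_rows:
  steps:
    - [[0.5, -0.36, 0], [0, 0, 0]]
    - [[1, -0.73, 0], [0, 0, 0]]
    - [[1, -0.73, 0], [0, 0, 0]]
    - [[1, -0.73, 0], [0, 0, 0]]
  grip: -1

```text
time: 0.6
position: [0.2194, -0.4626, 0.2312]
orientation: [0.992, 0.123, -0.0, 0.0]
force: [0.8, -0.1, -0.1]
opening: 0.998
gripper_force: 0.0
```

>>> play_rows:
  steps:
    - [[0.5, -0.36, 0], [0, 0, 0]]
    - [[1, -0.73, 0], [0, 0, 0]]
    - [[1, -0.73, 0], [0, 0, 0]]
    - [[1, -0.73, 0], [0, 0, 0]]

```text
time: 1.1
position: [0.298, -0.3681, 0.2312]
orientation: [0.992, 0.122, -0.0, 0.0]
force: [-0.5, 0.1, -0.9]
opening: 0.997
gripper_force: 0.0
```

>>> play_rows:
  steps:
    - [[0.5, -0.36, 0], [0, 0, 0]]
    - [[1, -0.73, 0], [0, 0, 0]]
    - [[1, -0.73, 0], [0, 0, 0]]
    - [[1, -0.73, 0], [0, 0, 0]]

```text
time: 1.6
position: [0.377, -0.2734, 0.2312]
orientation: [0.993, 0.122, -0.0, 0.0]
force: [-0.3, -0.2, -0.3]
opening: 0.999
gripper_force: 0.0
```

```bash
python3 - <<'E'
from h import *
for z in(.048,.050): print(ray('top',(365.5,255.7),z), ray('top',(431.5,241),.009))
s=ctrl.read_state();print(s['time'],s['position'],s['orientation'],s['qpos'])
E
```

```text
[ 0.48899395 -0.13501811  0.048     ] [ 0.52066801 -0.25971132  0.009     ]
[ 0.48874952 -0.13479788  0.05      ] [ 0.52066801 -0.25971132  0.009     ]
1.6 [ 0.37704463 -0.27337248  0.23115899] [ 9.92528897e-01  1.22009179e-01 -3.35295712e-04  1.91232640e-04] [ 0.53854799  0.55058336  0.03294407  1.86649296 -0.02489611  0.72518668
 -0.74090412]
```

>>> play_rows:
  steps:
    - [[0.5, -0.37, 0], [0, 0, -0.11]]
    - [[1, -0.75, 0], [0, 0, -0.22]]
    - [[1, -0.75, 0], [0, 0, -0.33]]
    - [[1, -0.75, 0], [0, 0, -0.44]]
    - [[1, -0.75, 0], [0, 0, -0.55]]
    - [[1, -0.75, 0], [0, 0, -0.66]]
    - [[1, -0.75, 0], [0, 0, -0.77]]
    - [[1, -0.75, 0], [0, 0, -0.88]]
    - [[1, -0.75, 0], [0, 0, -0.99]]
    - [[1, -0.75, 0], [0, 0, -1]]

```text
time: 2.85
position: [0.4558, -0.1768, 0.2311]
orientation: [0.616, 0.788, -0.0, -0.0]
force: [-0.1, 0.3, -0.4]
opening: 1.002
gripper_force: 0.0
```

>>> play_rows:
  steps:
    - [[0.16, 0.22, 0.2], [0, 0, -0.08]]
    - [[0.32, 0.435, 0.4], [0, 0, -0.168]]
    - [[0.32, 0.435, 0.6], [0, 0, -0.168]]
    - [[0.32, 0.435, 0.6], [0, 0, -0.168]]
    - [[0.32, 0.435, 0.6], [0, 0, -0.168]]

```text
time: 3.48
position: [0.4909, -0.1339, 0.172]
orientation: [0.507, 0.862, -0.0, 0.0]
force: [-1.1, 0.0, -0.2]
opening: 1.001
gripper_force: 0.0
```

```bash
python3 - <<'E'
from h import *
im,s=snap('wrist','w1.png');print(s['time'],s['position'],s['orientation'],s['qpos'])
print(proj('wrist',[.490,-.1345,.048],s))
E
```

```text
3.475 [ 0.49092497 -0.13390637  0.17200397] [ 5.06950753e-01  8.61974952e-01 -2.22177935e-05  3.39658461e-04] [ 0.45062633  0.72209921 -0.45017082  1.79484636  0.44809886  0.72685476
  0.26554807]
[311.46944102 225.62200428]
```

View pics/w1.png

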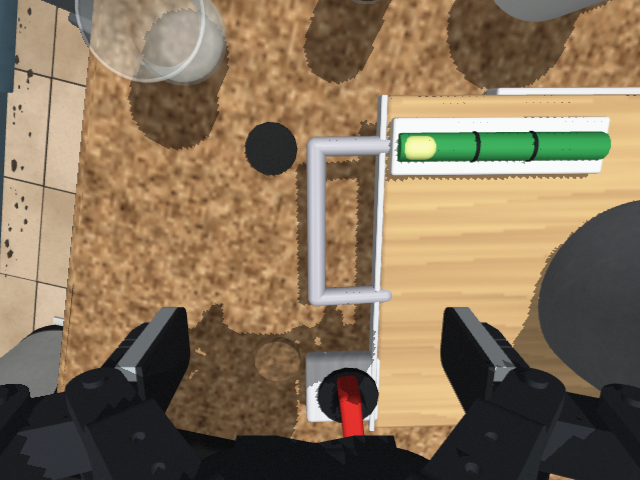

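The wrist view shows the bar vertical from (316,142) to (316,298), with its centre at (316,220). That is about 2 mm further along tool y and 4 mm along tool x. I'll close the fingers partly so the rear one clears the deck edge, then descend, gripping 15 mm right of centre to keep away from the glass.

>>> play_rows:
  steps:
    - [[-0.11, 0.02, 0.2], [0, 0, 0]]
    - [[-0.11, 0.02, 0.5], [0, 0, 0]]
    - [[-0.11, 0.02, 0.7], [0, 0, 0]]
    - [[-0.11, 0.02, 0.7], [0, 0, 0]]
    - [[-0.11, 0.02, 0.7], [0, 0, 0]]
    - [[-0.11, 0.02, 0.7], [0, 0, 0]]
  grip: 0.2

```text
time: 4.28
position: [0.4984, -0.1419, 0.1023]
orientation: [0.506, 0.863, 0.0, 0.001]
force: [-0.7, -0.1, -0.2]
opening: 0.402
gripper_force: 0.0
```

```bash
python3 - <<'E'
from h import *
im,s=snap('wrist','w2.png');print(s['time'],s['position'],s['opening'])
E
```

```text
4.275 [ 0.49837235 -0.1419223   0.10226701] 0.40230831465777733
```

View pics/w2.png

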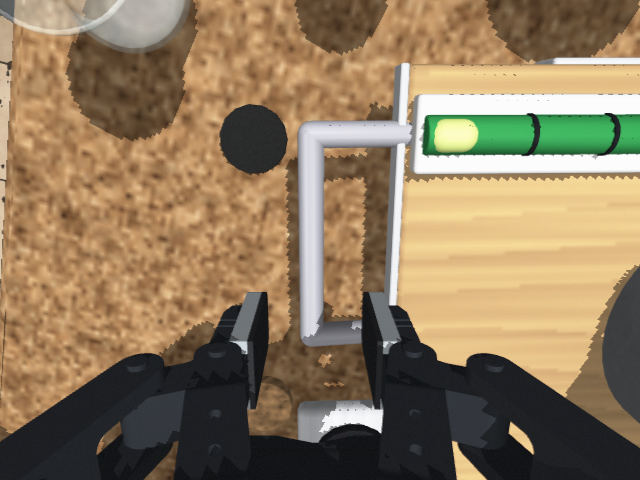

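The fingers straddle the bar: the bar is at column 311 and the finger midpoint at 316. I'll shift 2 mm, descend the rest of the way and close.

>>> play_rows:
  steps:
    - [[0, -0.02, 0.25], [0, 0, 0]]
    - [[0, -0.02, 0.5], [0, 0, 0]]
    - [[0, -0.02, 0.7], [0, 0, 0]]
    - [[0, -0.02, 0.7], [0, 0, 0]]
    - [[0, -0.02, 0.7], [0, 0, 0]]

```text
time: 4.95
position: [0.4966, -0.1428, 0.0322]
orientation: [0.506, 0.863, 0.0, 0.0]
force: [0.1, -0.1, -0.5]
opening: 0.4
gripper_force: 0.0
```

>>> play_rows:
  steps:
    - [[0, 0, 0], [0, 0, 0]]
    - [[0, 0, 0], [0, 0, 0]]
    - [[0, 0, 0], [0, 0, 0]]
    - [[0, 0, 0], [0, 0, 0]]
    - [[0, 0, 0], [0, 0, 0]]
    - [[0, 0, 0], [0, 0, 0]]
  grip: 1
  squeeze: 30

```text
time: 5.7
position: [0.4965, -0.1427, 0.0314]
orientation: [0.506, 0.863, 0.0, 0.0]
force: [2.8, -1.9, 4.2]
opening: 0.128
gripper_force: 29.3
```

>>> play_rows:
  steps:
    - [[0, -0.05, -0.01], [0, 0, 0]]
    - [[0, -0.12, -0.01], [0, 0, 0]]
    - [[0, -0.2, -0.01], [0, 0, 0]]
    - [[0, -0.28, -0.01], [0, 0, 0]]
    - [[0, -0.36, -0.01], [0, 0, 0]]
    - [[0, -0.44, -0.01], [0, 0, 0]]
    - [[0, -0.5, -0.01], [0, 0, 0]]
    - [[0, -0.55, -0.01], [0, 0, 0]]
    - [[0, -0.58, -0.01], [0, 0, 0]]
    - [[0, -0.6, -0.01], [0, 0, 0]]
    - [[0, -0.61, -0.01], [0, 0, 0]]
    - [[0, -0.61, -0.01], [0, 0, 0]]

```text
time: 7.2
position: [0.4499, -0.1691, 0.0327]
orientation: [0.504, 0.864, 0.006, 0.005]
force: [37.1, 15.1, -14.5]
opening: 0.127
gripper_force: 29.8
```

>>> play_rows:
  steps:
    - [[0, 0.02, 0], [0, 0, 0]]
    - [[0, 0.04, 0], [0, 0, 0]]
    - [[0, 0.04, 0], [0, 0, 0]]
    - [[0, 0.04, 0], [0, 0, 0]]

```text
time: 7.7
position: [0.45, -0.1689, 0.0324]
orientation: [0.505, 0.863, 0.003, 0.002]
force: [20.7, 5.9, -6.8]
opening: 0.125
gripper_force: 29.9
```

```bash
python3 - <<'E'
from h import *
a,s=snap('top');b,s=snap('scene')
print(s['position'],s['force'],R.from_quat(s['orientation']).as_matrix().round(3).tolist())
cv2.imwrite('pics/p1.png',np.vstack([cv2.resize(a[170:320,240:540],(600,300)),cv2.resize(b[230:380,220:520],(600,300))]))
E
```

```text
[ 0.45002491 -0.16893345  0.03242205] [20.73266633  5.79704581 -7.93216692] [[-0.49, 0.871, 0.007], [0.871, 0.49, 0.003], [-0.001, 0.007, -1.0]]
```

View pics/p1.png

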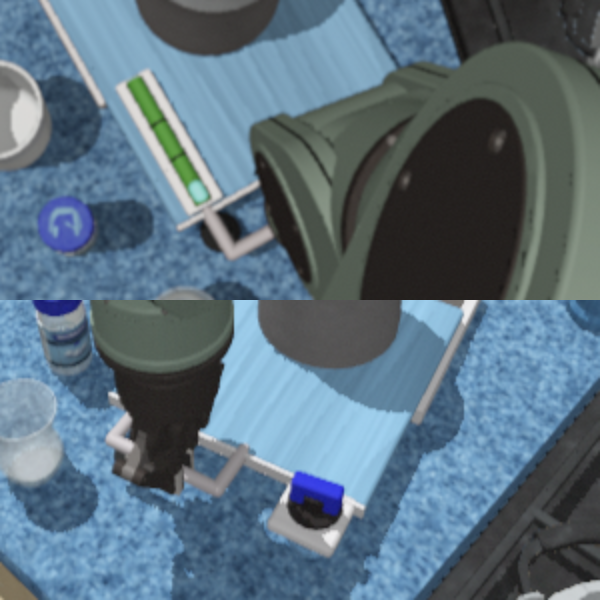

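The tray looks to be at a hard stop, because the position didn't change while the pull force halved. I'll confirm the travel from the wing and vial shifts in both views.

```bash
cat >> h.py <<'E'
def mask(I,kind):
    h=cv2.cvtColor(I,cv2.COLOR_RGB2HSV).astype(int)
    if kind=='red': m=((h[...,0]<8)|(h[...,0]>172))&(h[...,1]>170)&(h[...,2]>80)
    if kind=='green': m=(h[...,0]>45)&(h[...,0]<85)&(h[...,1]>120)
    if kind=='bub': m=(h[...,0]>22)&(h[...,0]<42)&(h[...,1]>60)&(h[...,2]>170)
    return m.astype(np.uint8)
def big(m,roi):
    x0,y0,x1,y1=roi; q=np.zeros_like(m); q[y0:y1,x0:x1]=m[y0:y1,x0:x1]
    k,l,st,ce=cv2.connectedComponentsWithStats(q,connectivity=8)
    if k<2: return None
    i=1+np.argmax(st[1:,4]); return ce[i],int(st[i,4]),cv2.minAreaRect(np.argwhere(l==i)[:,::-1].astype(np.float32))
E
python3 - <<'E'
from h import *
S0=cv2.imread('pics/scene0.png')[:,:,::-1].copy();S1,_=snap('scene')
T0=cv2.imread('pics/top0.png')[:,:,::-1].copy();T1,_=snap('top')
v=np.array([np.cos(.51),np.sin(.51)])
def d(n,a,b,z): 
    p,q=ray(n,a,z)[:2],ray(n,b,z)[:2]; print(p,q,q-p,'along',(q-p)@v)
a=big(mask(S0,'red'),(370,280,420,330));b=big(mask(S1,'red'),(340,280,420,350));print(a,b);d('scene',a[0],b[0],.07)
a=big(mask(S0,'bub')|mask(S0,'green'),(290,200,360,270));b=big(mask(S1,'green')|mask(S1,'bub'),(270,200,360,290));print('vial scene',a,b)
a=big(mask(T0,'green')|mask(T0,'bub'),(280,170,340,250));b=big(mask(T1,'green')|mask(T1,'bub'),(280,190,360,280));print(a,b);d('top',a[0],b[0],.07)
E
```

```text
(array([392.21498371, 300.41042345]), 307, ((392.0, 301.0), (24.66576385498047, 14.546475410461426), 18.434947967529297)) (array([378.31044776, 325.73731343]), 335, ((377.8500061035156, 326.4499816894531), (26.56313133239746, 14.862703323364258), 18.434947967529297))
[ 0.57286602 -0.22973528] [ 0.52611692 -0.25591703] [-0.0467491  -0.02618175] along -0.0535813520214604
vial scene (array([323.432, 232.856]), 375, ((322.965087890625, 233.2379913330078), (7.896851539611816, 54.810691833496094), 37.40536117553711)) None
(array([305.54523227, 208.11735941]), 409, ((305.7746887207031, 208.47613525390625), (57.168251037597656, 7.262633800506592), 60.01836013793945)) (array([320.85106383, 234.84397163]), 423, ((321.0149841308594, 235.12594604492188), (58.53416061401367, 7.362577438354492), 60.01836013793945))
[ 0.56803475 -0.03150849] [ 0.52181579 -0.05752257] [-0.04621896 -0.02601408] along -0.053036826098889295
```

```bash
python3 - <<'E'
from h import *
im,s=snap('scene','s2.png')
for k in('qpos','joint_torque','force','torque','position'): print(k,np.round(s[k],3))
a,_=snap('wrist','w3.png')
cv2.imwrite('pics/c3.png',np.hstack([im[:,:,::-1][100:450,100:500],cv2.resize(a[:,:,::-1],(400,300),interpolation=cv2.INTER_AREA) if 0 else a[130:480,140:540,::-1]]))
E
```

```text
qpos [ 0.415  0.931 -0.215  1.999  0.667  0.273  0.149]
joint_torque [ 6.1300e+00 -8.5076e+01  3.8050e+00  3.1780e+00 -9.9000e-02  6.0900e+00
  2.4000e-02]
force [20.48   5.734 -6.859]
torque [ 1.277 -4.139 -0.009]
position [ 0.45  -0.169  0.032]
```

View pics/c3.png

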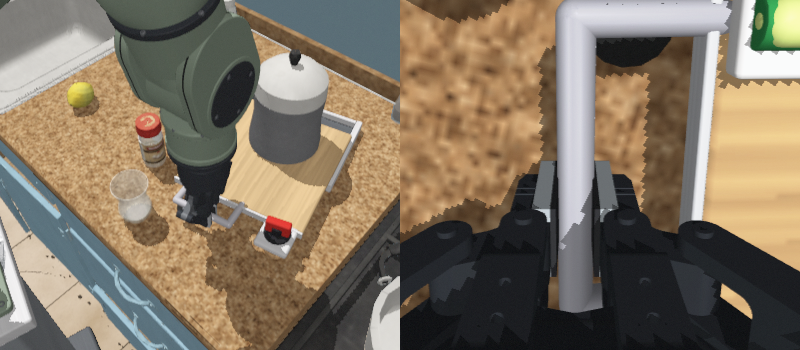

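```bash
python3 - <<'E'
from h import *
s={'position':[.490925,-.133906,.172004],'orientation':[.50695,.861975,-2.2e-5,3.4e-4]}
W=cv2.imread('pics/w1.png')[:,:,::-1].copy()
v=np.array([np.cos(.51),np.sin(.51)])
y=np.array([-v[1],v[0]])
P={}
for nm,uv,z in(('black',(270.5,148.5),.003),('cork',(278,360.5),.009),('bar',(316,220),.048),('bar54',(316,220),.054),('deckedge',(383.5,150),.048),('flange',(347,397),.053),('lines',(505,146),.068)):
    p=ray('wrist',uv,z,s);P[nm]=p;print(nm,p.round(4),'x,y rel black:',((p-P['black'])[:2]@v).round(4)-.25,((p-P['black'])[:2]@y).round(4)+.085)
s1=ctrl.read_state()
for f,ss in(('w3',s1),):
    print(proj('wrist',P['black'],s1),proj('wrist',P['bar'],s1))
E
```

```text
black [ 0.4421 -0.1093  0.003 ] x,y rel black: -0.25 0.085
cork [ 0.526  -0.2566  0.009 ] x,y rel black: -0.2487 -0.0845
bar [ 0.4907 -0.1298  0.048 ] x,y rel black: -0.21760000000000002 0.04340000000000001
bar54 [ 0.49   -0.1285  0.054 ] x,y rel black: -0.21760000000000002 0.04490000000000001
deckedge [ 0.5055 -0.0709  0.048 ] x,y rel black: -0.176 0.08760000000000001
flange [ 0.5733 -0.2324  0.053 ] x,y rel black: -0.1956 -0.08650000000000001
lines [ 0.561  -0.0355  0.068 ] x,y rel black: -0.11030000000000001 0.09140000000000001
[367.96252496 150.59830776] [480.42191526 293.30236036]
```

A single wrist view, referenced to the pads, puts the tray about 5.6 mm out at the start. With the 53.6 mm travelled, that makes about 59–60 mm, so it is at its stop. I'm relaxing the pull, releasing and rising.

>>> play_rows:
  steps:
    - [[0, 0.02, 0], [0, 0, 0]]
    - [[0, 0.035, 0], [0, 0, 0]]
    - [[0, 0.035, 0], [0, 0, 0]]

```text
time: 8.38
position: [0.4501, -0.1688, 0.0322]
orientation: [0.506, 0.863, 0.0, 0.0]
force: [5.5, -1.8, -0.5]
opening: 0.125
gripper_force: 30.3
```

>>> play_rows:
  steps:
    - [[0, 0, 0], [0, 0, 0]]
    - [[0, 0, 0], [0, 0, 0]]
    - [[0, 0, 0], [0, 0, 0]]
    - [[0, 0, 0], [0, 0, 0]]
  grip: 0.2

```text
time: 8.88
position: [0.4495, -0.1688, 0.0323]
orientation: [0.506, 0.863, 0.0, -0.0]
force: [0.0, -0.7, 0.2]
opening: 0.401
gripper_force: 0.0
```

>>> play_rows:
  steps:
    - [[0, 0, -0.2], [0, 0, 0]]
    - [[0, 0, -0.5], [0, 0, 0]]
    - [[0, 0, -0.9], [0, 0, 0]]
    - [[0, 0, -0.9], [0, 0, 0]]
    - [[0, 0, -0.9], [0, 0, 0]]

```text
time: 9.5
position: [0.4494, -0.1689, 0.1219]
orientation: [0.506, 0.863, -0.0, -0.0]
force: [-0.3, -0.1, 0.4]
opening: 0.403
gripper_force: 0.0
```

```bash
python3 - <<'E'
from h import *
im,s=snap('wrist','w4.png');print(s['time'],s['position'],s['orientation'],s['qpos'].round(3),s['opening'])
r=big(mask(im,'red'),(0,100,640,480));print(r)
S,_=snap('scene');r=big(mask(S,'red'),(340,280,420,350));print(r,ray('scene',r[0],.07))
T,_=snap('top');r=big(mask(T,'red'),(380,190,480,270));print(r,r and ray('top',r[0],.078))
E
```

```text
9.5 [ 0.44937669 -0.16889819  0.12194715] [ 5.05641754e-01  8.62743518e-01 -6.64714177e-05 -1.84920187e-04] [ 0.514  0.772 -0.395  1.944  0.554  0.535  0.244] 0.402618423813019
(array([353.22743682, 424.26895307]), 554, ((353.4575500488281, 423.8465881347656), (23.03065299987793, 25.43840217590332), 83.9909896850586))
(array([378.33234421, 325.76557864]), 337, ((378.0, 326.4999694824219), (26.87936019897461, 14.862703323364258), 18.434947967529297)) [ 0.52611572 -0.25597558  0.07      ]
None None
```

>>> play_rows:
  steps:
    - [[-0.3, 0.06, 0], [0, 0, 0]]
    - [[-0.7, 0.14, 0], [0, 0, 0]]
    - [[-1, 0.23, 0], [0, 0, 0]]
    - [[-1, 0.23, 0], [0, 0, 0]]
    - [[-1, 0.23, 0], [0, 0, 0]]

```text
time: 10.28
position: [0.518, -0.2441, 0.1217]
orientation: [0.505, 0.863, 0.0, -0.001]
force: [0.2, 0.6, 1.1]
opening: 0.399
gripper_force: 0.0
```

>>> play_rows:
  steps:
    - [[-0.16, 0, 0], [0, 0, -0.064]]
    - [[-0.16, 0, 0.1], [0, 0, -0.064]]
    - [[-0.16, 0, 0.15], [0, 0, -0.064]]
    - [[-0.16, 0, 0.15], [0, 0, -0.064]]
    - [[-0.16, 0, 0.15], [0, 0, -0.064]]

```text
time: 10.9
position: [0.5264, -0.2584, 0.1074]
orientation: [0.462, 0.887, 0.0, -0.0]
force: [1.0, -0.4, -0.4]
opening: 0.402
gripper_force: 0.0
```

```bash
python3 - <<'E'
from h import *
im,s=snap('wrist','w5.png');print(s['time'],s['position'],s['orientation'],s['opening'])
r=big(mask(im,'red'),(0,100,640,480));print(r)
E
```

```text
10.9 [ 0.52636699 -0.25842233  0.10744895] [ 4.61650236e-01  8.87062037e-01  5.39771954e-05 -5.11388064e-06] 0.40245681832868163
(array([315.95660559, 272.66313083]), 3111, ((316.0, 273.0), (98.0, 32.0), 90.0))
```

View pics/w5.png

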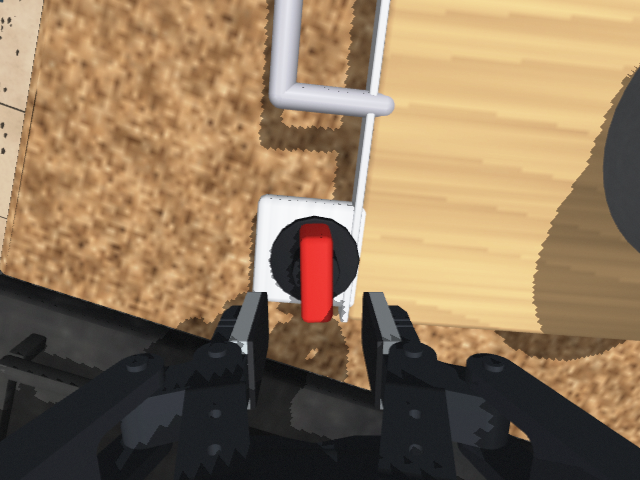

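The wing is vertical at column 316, midway between the fingers. A quick check along its length before descending.

```bash
python3 - <<'E'
from h import *
s=ctrl.read_state(); p=ray('wrist',(315,260),.055,s); q=ray('wrist',(317,281),.081,s)
M=R.from_quat(s['orientation']).as_matrix()
print(p,q,M.T@(p-s['position']),M.T@(q-s['position']))
E
```

```text
[ 0.52633256 -0.25661556  0.055     ] [ 0.52717834 -0.25639111  0.081     ] [0.0016359  0.00102544 0.05249682] [0.00133191 0.00185183 0.026497  ]
```

>>> play_rows:
  steps:
    - [[0.015, 0.01, 0.2], [0, 0, 0]]
    - [[0.015, 0.01, 0.4], [0, 0, 0]]
    - [[0.015, 0.01, 0.5], [0, 0, 0]]
    - [[0.015, 0.01, 0.5], [0, 0, 0]]
    - [[0.015, 0.01, 0.5], [0, 0, 0]]

```text
time: 11.58
position: [0.5266, -0.2571, 0.058]
orientation: [0.462, 0.887, 0.0, 0.0]
force: [-0.0, 0.3, 0.9]
opening: 0.4
gripper_force: 0.0
```

>>> play_rows:
  steps:
    - [[0, 0, 0], [0, 0, 0]]
    - [[0, 0, 0], [0, 0, 0]]
    - [[0, 0, 0], [0, 0, 0]]
    - [[0, 0, 0], [0, 0, 0]]
    - [[0, 0, 0], [0, 0, 0]]
  grip: 1
  squeeze: 45

```text
time: 12.2
position: [0.5264, -0.2571, 0.0574]
orientation: [0.462, 0.887, -0.0, 0.0]
force: [0.5, -2.0, 3.2]
opening: 0.159
gripper_force: 48.6
```

>>> play_rows:
  steps:
    - [[0, -0.01, 0.02], [0, 0, 0]]
    - [[0, -0.01, 0.04], [0, 0, 0]]
    - [[0, -0.01, 0.06], [0, 0, 0]]
    - [[0, -0.01, 0.08], [0, 0, 0]]
    - [[0, -0.01, 0.08], [0, 0, 0]]
    - [[0, -0.01, 0.08], [0, 0, 0]]

```text
time: 12.95
position: [0.5255, -0.2578, 0.0505]
orientation: [0.462, 0.887, -0.0, 0.0]
force: [-6.7, 0.8, 30.7]
opening: 0.156
gripper_force: 51.3
```

>>> play_rows:
  steps:
    - [[0, -0.02, -0.015], [0, 0, 0]]
    - [[0, -0.02, -0.01], [0, 0, -0.1]]
    - [[0, -0.02, 0], [0, 0, -0.2]]
    - [[0, -0.02, 0.005], [0, 0, -0.3]]
    - [[0, -0.02, 0.01], [0, 0, -0.4]]
    - [[0, -0.02, 0.01], [0, 0, -0.4]]
    - [[0, -0.02, 0.01], [0, 0, -0.4]]

```text
time: 13.82
position: [0.5251, -0.2577, 0.0487]
orientation: [0.165, 0.986, 0.001, 0.001]
force: [5.6, 3.7, 9.2]
opening: 0.153
gripper_force: 48.1
```

```bash
cat >> h.py <<'E'
def bubble(n='scene',roi=(250,190,370,310),z=.062):
    I,s=snap(n); b=big(mask(I,'bub'),roi); g=mask(I,'green')|mask(I,'bub'); G=big(g,roi)
    out=(b[0],b[1],G[2]); v=np.array([np.cos(.51),np.sin(.51)])
    bx=cv2.boxPoints(G[2]); sd=[bx[i]-bx[i-1] for i in range(4)]; u=max(sd,key=np.linalg.norm); L=np.linalg.norm(u); u/=L
    B=ray(n,b[2][0],z)[:2]; C=ray(n,G[2][0],z)[:2]
    return I,s,out,-(B-C)@v,L
E
python3 - <<'E'
from h import *
I,s,o,b,L=bubble('scene');print(o,b,L)
J,s,o,b,L=bubble('top',(270,180,370,290)) ;print(o,b,L)
print(s['force'],s['torque'],s['qpos'].round(2))
cv2.imwrite('pics/b1.png',np.vstack([cv2.resize(I[200:300,260:360,::-1],(300,300),interpolation=2),cv2.resize(J[190:290,270:370,::-1],(300,300),interpolation=2)]))
E
```

```text
(array([308.37777778, 253.62222222]), 45, ((308.46002197265625, 255.22000122070312), (7.800000190734863, 59.80000686645508), 36.869895935058594)) -0.003021396003225021 59.80001
(array([324.32727273, 241.45454545]), 55, ((331.4692687988281, 253.9461669921875), (38.8228645324707, 7.31804895401001), 60.2551155090332)) -0.02482459223204094 38.822853
[6.37115383 3.03440743 8.71975366] [ 1.02627278 -1.22010024  0.05856023] [ 0.69  1.03 -0.6   1.6   0.78  0.75  0.97]
```

View pics/b1.png

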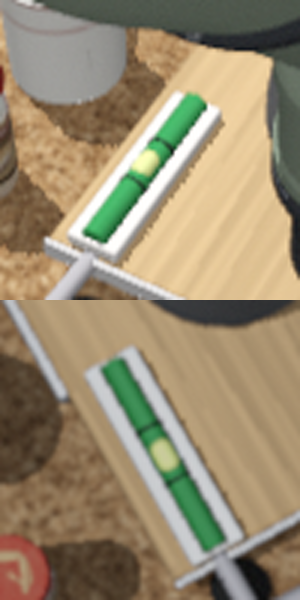

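The bubble is between the lines in both views (about (146,163) in the upper crop), but I'm pressing with only about 9 N. I'll press to about 20 N and check again.

>>> play_rows:
  steps:
    - [[0, 0, 0.01], [0, 0, 0]]
    - [[0, 0, 0.02], [0, 0, 0]]
    - [[0, 0, 0.025], [0, 0, 0]]
    - [[0, 0, 0.025], [0, 0, 0]]
    - [[0, 0, 0.025], [0, 0, 0]]
    - [[0, 0, 0.025], [0, 0, 0]]

```text
time: 14.68
position: [0.5252, -0.2577, 0.0477]
orientation: [0.165, 0.986, 0.001, 0.002]
force: [-5.1, 5.5, 42.1]
opening: 0.147
gripper_force: 52.7
```

```bash
cat >> h.py <<'E'
def lines(f=None):
    """signed bubble offset from dark-line gaps along the vial, scene view"""
    I,s,o,b,L=bubble('scene'); c,(w,h),a=o[2]
    bx=cv2.boxPoints(o[2]); e=[(bx[i]+bx[i-1])/2 for i in range(4)]
    k=0 if np.linalg.norm(e[0]-e[2])>np.linalg.norm(e[1]-e[3]) else 1
    p,q=sorted([e[k],e[k+2]],key=lambda t:t[1])  # rear first
    t=np.linspace(0,1,125); P=(p+(q-p)*t[:,None]).astype(np.float32)
    V=cv2.remap(I,P[None,:,0].copy(),P[None,:,1].copy(),cv2.INTER_LINEAR)[0].astype(int)
    y=np.where((V[:,0]>120)&(V[:,1]>150))[0]; d=np.where(V.max(1)<95)[0]
    print('mm from rear end: bubble',y.min() if len(y) else None,y.max() if len(y) else None,'dark',d,'b',round(b,4),'L',round(L,1))
    print(s['time'],s['position'].round(4),s['force'].round(1),s['torque'].round(2))
    if f: cv2.imwrite('pics/'+f,I[:,:,::-1])
E
python3 -c "from h import *;lines()"
```

```text
mm from rear end: bubble 0 65 dark [] b -0.006 L 59.8
14.675 [ 0.5252 -0.2577  0.0477] [-5.1  5.5 42.1] [1.56 0.95 0.12]
```

>>> play_rows:
  steps:
    - [[0, -0.005, -0.006], [0, 0, 0]]
    - [[0, -0.005, -0.012], [0, 0, 0]]
    - [[0, -0.005, -0.012], [0, 0, 0]]
    - [[0, -0.005, -0.012], [0, 0, 0]]
    - [[0, -0.005, -0.012], [0, 0, 0]]

```text
time: 15.35
position: [0.5251, -0.2577, 0.0482]
orientation: [0.164, 0.986, 0.001, 0.001]
force: [0.7, 7.5, 25.7]
opening: 0.154
gripper_force: 50.3
```

```bash
python3 - <<'E'
from h import *
lines('s6.png')
for n,roi in(('scene',(250,190,370,310)),('top',(270,180,370,290))):
    I,s=snap(n); m=mask(I,'green')|mask(I,'bub'); q=np.zeros_like(m);x0,y0,x1,y1=roi;q[y0:y1,x0:x1]=m[y0:y1,x0:x1]
    q=cv2.morphologyEx(q,cv2.MORPH_CLOSE,np.ones((7,7))); G=big(q,roi)[2]
    e=cv2.boxPoints(G); e=[(e[i]+e[i-1])/2 for i in range(4)]
    k=0 if np.linalg.norm(e[0]-e[2])>np.linalg.norm(e[1]-e[3]) else 1
    p,r=sorted([e[k],e[k+2]],key=lambda t:t[1]); t=np.linspace(0,1,63)
    P=(p+(r-p)*t[:,None]).astype(np.float32)
    V=cv2.remap(I,P[None,:,0].copy(),P[None,:,1].copy(),cv2.INTER_LINEAR)[0].astype(int)
    print(n,G,p,r);print('R',V[:,0].tolist());print('G',V[:,1].tolist())
E
```

```text
mm from rear end: bubble 0 67 dark [] b -0.0043 L 59.8
15.35 [ 0.5251 -0.2577  0.0482] [ 0.7  7.5 25.7] [ 1.71 -0.24  0.03]
scene ((308.53997802734375, 255.2799835205078), (7.599999904632568, 59.799991607666016), 36.869895935058594) [326.47998 231.35999] [290.59998 279.19998]
R [194, 113, 73, 70, 71, 71, 72, 71, 71, 70, 71, 71, 70, 70, 70, 70, 69, 69, 70, 68, 59, 57, 68, 71, 113, 192, 220, 226, 226, 226, 225, 221, 203, 157, 95, 66, 62, 55, 62, 69, 68, 67, 67, 68, 68, 67, 68, 67, 67, 68, 66, 67, 65, 65, 66, 64, 66, 65, 65, 62, 51, 41, 92]
G [195, 183, 181, 179, 179, 179, 180, 180, 181, 179, 179, 180, 178, 178, 178, 178, 178, 177, 177, 168, 125, 128, 168, 177, 187, 214, 230, 235, 235, 235, 235, 231, 221, 200, 182, 170, 148, 113, 153, 175, 174, 174, 174, 174, 173, 173, 173, 172, 173, 173, 173, 172, 171, 172, 172, 171, 171, 171, 171, 166, 141, 113, 136]
top ((323.8769226074219, 240.7846221923828), (69.21138000488281, 7.194011211395264), 60.2551155090332) [306.7077  210.73846] [341.04614 270.83078]
R [73, 59, 61, 61, 63, 62, 63, 62, 62, 62, 62, 62, 62, 62, 62, 63, 62, 62, 62, 63, 62, 55, 48, 57, 62, 91, 155, 191, 200, 201, 200, 201, 200, 199, 190, 154, 92, 63, 58, 49, 50, 58, 62, 61, 61, 61, 61, 61, 61, 61, 60, 62, 61, 62, 62, 61, 61, 60, 62, 59, 60, 58, 72]
G [141, 141, 142, 142, 143, 142, 143, 143, 143, 143, 143, 143, 143, 143, 142, 144, 143, 143, 143, 144, 141, 121, 98, 128, 145, 150, 177, 199, 204, 202, 203, 202, 203, 203, 198, 177, 151, 143, 134, 107, 107, 134, 143, 142, 142, 141, 141, 142, 141, 141, 140, 141, 141, 142, 141, 141, 141, 140, 141, 140, 140, 139, 139]
```

In both views the bubble is within about 0.3 mm of the middle of the two lines. The foot is pressed at about 25 N against a stiff stop, and a slight outward pull keeps the tray at its stop. I'll hold briefly to check it's stable, then hand in.

>>> play_rows:
  steps:
    - [[0, 0, 0], [0, 0, 0]]
    - [[0, 0, 0], [0, 0, 0]]
    - [[0, 0, 0], [0, 0, 0]]
    - [[0, 0, 0], [0, 0, 0]]
    - [[0, 0, 0], [0, 0, 0]]
    - [[0, 0, 0], [0, 0, 0]]
    - [[0, 0, 0], [0, 0, 0]]
    - [[0, 0, 0], [0, 0, 0]]

```text
time: 16.5
position: [0.5251, -0.2577, 0.0482]
orientation: [0.164, 0.986, 0.001, 0.001]
force: [0.2, 6.8, 25.8]
opening: 0.155
gripper_force: 50.3
```

```bash
python3 - <<'E'
from h import *
lines(); I,_=snap('top'); 
G=big(cv2.morphologyEx(mask(I,'green')|mask(I,'bub'),cv2.MORPH_CLOSE,np.ones((7,7))),(270,180,370,290))[2]; B=big(mask(I,'bub'),(270,180,370,290)); print(G,B)
if abs(ctrl.read_state()['force'][2]-25)<6: print(ctrl.finish_job())
E
```

```text
mm from rear end: bubble 0 67 dark [] b -0.0043 L 59.8
16.5 [ 0.5251 -0.2577  0.0482] [ 0.2  6.8 25.8] [ 1.77 -0.2   0.03]
((323.8769226074219, 240.7846221923828), (69.21138000488281, 7.194011211395264), 60.2551155090332) (array([323.53571429, 240.25      ]), 56, ((323.4000244140625, 240.3000030517578), (9.838699340820312, 5.81377649307251), 63.43495178222656))
the job is handed in; nothing more can be done
None
```

I handed the job in with the tray pulled out to its stop, the foot pressed on the cork pad with about 26 N, and the bubble within about 0.3 mm of midway between the black lines; the arm went nowhere near touching the jar, glass or mug, and the verdict wasn't shown.

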